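# Sweep the petri dishes into the bay

### The job

Clear the bench: with your fingertips, gently sweep the three loose petri dishes along the bench top, in through the open side of the low three-sided steel bay, until all three are wholly inside it. Keep the dishes flat on the bench the whole time: do not pick up, pinch or jam them. Leave the label roll, the timer and the small bottle where they stand.

Things in the scene. Friction and masses are not known exactly. Their poses are not given: they have to be found in the camera images.
- bay: fixed U-shaped steel fence on the bench: walls 25 mm high, 3 mm thick, no floor or sill. Origin on the bench at the middle of the open side; +y points out of the open side; inside x -80 to 80 mm, y 0 to the back wall at -200 mm. Short end walls flare out from x = +-80, y = 0 to x = +-99, y = 26 mm. Outside along the side walls a 16 mm wide, 2 mm thick flange with screw heads 5 mm high.
- petri_0: one of three alike: round, flat, covered petri dish, 59 mm in diameter, 14 mm tall, 15 to 31 g, lying flat on the bench; origin at the centre of its underside, z up. It slides; its yaw means nothing.
- petri_1: one of three alike: round, flat, covered petri dish, 59 mm in diameter, 14 mm tall, 15 to 31 g, lying flat on the bench; origin at the centre of its underside, z up. It slides; its yaw means nothing.
- petri_2: one of three alike: round, flat, covered petri dish, 59 mm in diameter, 14 mm tall, 15 to 31 g, lying flat on the bench; origin at the centre of its underside, z up. It slides; its yaw means nothing.
- label_roll: bystander: roll of white labels lying flat, 60 mm in diameter, 26 mm tall, with a hole in the middle (so not a dish), loose; origin at the centre of its underside
- timer: bystander: white lab timer lying flat, 62 x 62 x 19 mm, loose; origin at the centre of its underside
- bottle_small: bystander: small amber bottle with a screw cap standing upright, 35 mm in diameter, 64 mm tall, loose; origin at the centre of its underside

How it is judged (in metres and radians):
At the end, for the whole second after the job is handed in: Each petri dish lies flat on the bench (underside below 6 mm, tilt below 0.1 rad) at rest inside the bay: its centre at least 25 mm in from the line of the open side, between the walls (y of petri_0 in the frame of bay between -0.2 and -0.025 m and x of petri_0 in the frame of bay between -0.06 and 0.06 m and height (world z) of each of petri_0, petri_1, petri_2 below 0.006 m and angle between each of petri_0, petri_1, petri_2's own z axis and vertical below 0.1 rad and linear speed of each of petri_0, petri_1, petri_2 below 0.02 m/s and y of petri_1 in the frame of bay between -0.2 and -0.025 m and x of petri_1 in the frame of bay between -0.06 and 0.06 m and y of petri_2 in the frame of bay between -0.2 and -0.025 m and x of petri_2 in the frame of bay between -0.06 and 0.06 m); the robot touches nothing.
It fails at once if a dish is lifted off the bench (over 12 mm) or tipped (over 0.35 rad) (height (world z) of any of petri_0, petri_1, petri_2 above 0.012 m or angle between any of petri_0, petri_1, petri_2's own z axis and vertical above 0.35 rad).
It fails at once if a dish is pinched, pressed or jammed with more than 20 N by the robot (contact force between any of petri_0, petri_1, petri_2 and the fingers above 20 N or contact force between any of petri_0, petri_1, petri_2 and the arm above 20 N).
It fails at once if the label roll, the timer or the small bottle is moved more than 20 mm or tipped (distance of any of label_roll, timer, bottle_small from where it was at the start of the episode above 0.02 m or angle between any of label_roll, timer, bottle_small's own z axis and vertical above 0.3 rad).
It also fails if it takes over 64 s, if anything falls off the work surface, if the arm or the gripper's body presses on something with over 40 N, if the wrist force passes 120 N, or if a joint passes its speed limit or range.

### The arm

A 6-joint arm with a two-finger parallel gripper is mounted at the origin on a cart in front of the work surface, level with it; the furniture and walls round the work are solid. World frame = base frame: x ahead of the robot, y to its left, z up, the work surface at z = 0. Lengths are in m, angles in degrees, forces in N, time in s.
With the tool pointing down it reaches from about 0.325 to 0.85 m from the base axis. Payload 15.5 kg.
Tool frame: the origin (TCP) lies at the very end of the fingers, on their centre line; the grasp point (between the pads) lies arm.grip_depth behind it (arm.grip_depth is the distance from the TCP to the grasp point, in m); z points along the fingers, y is the line along which they close (so a half turn about z gives the same grasp; the last joint's range is limited). The gripper opens to 91 mm and grips with 3 to 60 N. Pads are 32 mm wide; open, the fingers measure 118 mm over their backs; the gripper's body (76 mm by 178 mm) begins 60 mm behind the grasp point.
Start: joints at [-69.7, 28.281, 77.091, -0, 74.628, -5.472], TCP at [0.272, -0.563, 0.214] pointing down, gripper open.
Joint ranges: [-166.48, 166.48], [-47.26, 123.95], [12.59, 153.08], [-70.14, 250.14], [6.76, 159.57], [-176.63, 176.63]. Speed limits (degrees/s): [108.29, 108.29, 147.25, 172.46, 172.46, 172.46].

### API

Orientations are given as a 3x3 rotation matrix whose columns are the frame's x, y, z axes.
In Python, from rig import arm gives the robot as it stands. Calls block until the motion is done:
- arm.move_to(position, orientation): joint-space move of the TCP to a pose.
- arm.move_l(position, orientation=None, feed=0.15): straight line of the TCP; orientation=None keeps the orientation; feed is the mean speed in m/s.
- arm.move_joints(angles): joint-space move.
- arm.grip(opening): finger opening in m; the grip force is fixed at half the most; returns when the fingers have stopped.
- arm.sleep(seconds).
- arm.solve_ik(position, orientation): joint angles nearest the present ones, or None.
- arm.snapshot(name): name is "scene" or "top" or "wrist"; returns the picture (384x512x3 uint8, red, green, blue); there is no depth.
- arm.get_calibration(name): a dict with "intrinsics" (3x3 intrinsics, pixels), "cam_to_world" (4x4, takes a point from camera to world coordinates). Camera axes: x right, y down, z forward; pixel columns grow to the right and rows downward; lengths in m; the calibration is good to about 2 mm. The wrist camera is an equidistant fisheye: a pixel r from the principal point sees the ray r / f radians off the axis. A picture is of the moment at which its call begins: read the wrist's pose just before it. get_calibration takes no time and is no camera call; for the wrist camera it gives the pose at the moment of the call.
A pose or a line that the arm cannot do raises arm.Unreachable and nothing moves.
- arm.sign_off(): hands the job in; it is judged then, once.
Readings, each from a call of its own:
- arm.current_t(): time.
- arm.current_joint_positions(): joint angles.
- arm.current_dq(): joint speeds.
- arm.current_tau(): joint torques, N m.
- arm.current_ee_pos(): TCP position.
- arm.current_tool_rot(): TCP orientation.
- arm.current_force(): force on the tool from outside, world axes, zero at the start.
- arm.current_torque(): the same for the moment, N m.
- arm.current_width(): finger opening in m.
- arm.current_grasp_force(): force on a finger pad.
Only numpy, scipy, OpenCV 4.12 (cv2) and the standard library are available. Lean on these libraries where they do the work, as an engineer would, in place of code of your own. Each camera call takes 0.05 s, during which the arm holds its last target. There are 200 camera calls.

## Working session

There is one attempt and no reset: what is moved stays moved. The work goes in short steps, each a Python script; the robot and the scene stay as the last script left them, time stands still between calls to the robot, and variables do not carry over. Pictures are saved under pics/ and viewed, at most 10 in all, crops included, and the job is handed in when it is done.

```bash
mkdir -p pics
python3 - <<'E'
from rig import arm
import cv2,numpy as np
for n in("top","scene"):
    im=arm.snapshot(n); cv2.imwrite(f"pics/{n}0.png",cv2.resize(im[:,:,::-1],(800,600),interpolation=cv2.INTER_CUBIC))
    c=arm.get_calibration(n);print(n,np.round(c["intrinsics"],2).tolist(),np.round(c["cam_to_world"],4).tolist())
print(arm.current_t(),arm.grip_depth,arm.current_tool_rot())
E
```

```text
top [[421.86, 0.0, 258.5], [0.0, 421.86, 186.47], [0.0, 0.0, 1.0]] [[-0.014, -0.9976, 0.0671, 0.4618], [-0.9998, 0.0148, 0.0115, 0.0441], [-0.0125, -0.0669, -0.9977, 1.0357], [0.0, 0.0, 0.0, 1.0]]
scene [[465.54, 0.0, 254.16], [0.0, 465.54, 199.73], [0.0, 0.0, 1.0]] [[-0.8758, -0.2854, 0.3893, 0.1965], [-0.4825, 0.5418, -0.6882, 0.6676], [-0.0145, -0.7905, -0.6122, 0.5902], [0.0, 0.0, 0.0, 1.0]]
0.1 0.0188 [[ 9.00548508e-01  4.34755397e-01 -3.58811424e-04]
 [ 4.34755529e-01 -9.00547939e-01  1.01950725e-03]
 [ 1.20109391e-04 -1.07411098e-03 -9.99999416e-01]]
```

View pics/top0.png

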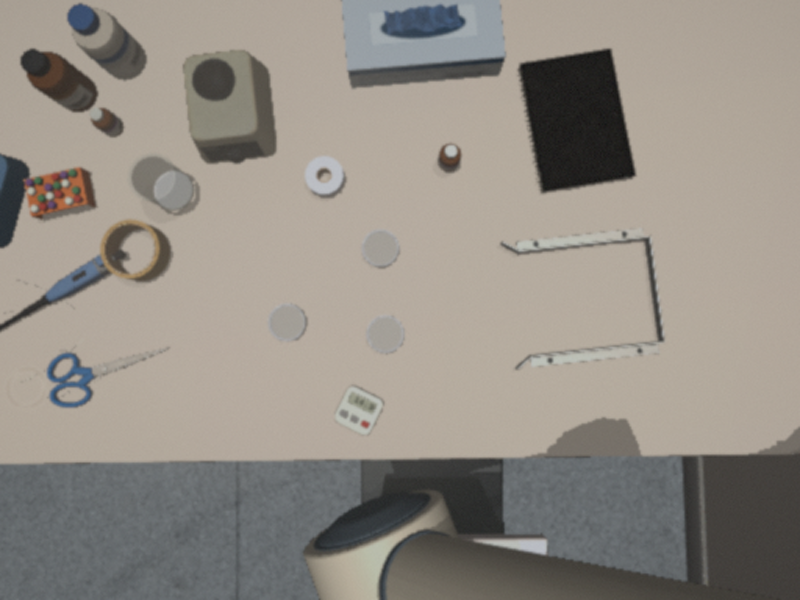

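View pics/scene0.png

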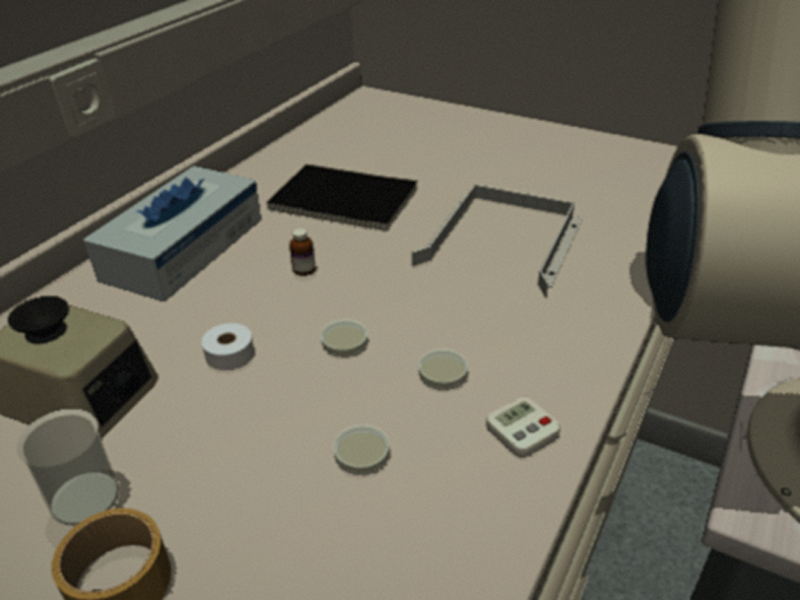

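```bash
cat > h.py <<'E'
from rig import arm
import numpy as np
def w(cam,u,v,z):
    c=arm.get_calibration(cam);K=np.array(c["intrinsics"]);T=np.array(c["cam_to_world"])
    d=T[:3,:3]@np.linalg.solve(K,[u*.64,v*.64,1]);o=T[:3,3]
    return (o+d*(z-o[2])/d[2])[:2]
E
python3 - <<'E'
from h import *
P=dict(A=(380,249,.012),B=(385,335,.012),C=(288,323,.012),roll=(324,176,.026),timer=(359,410,.019),bottle=(450,153,.064),
 openT=(517,252,.005),openTtop=(516,246,.025),flT=(502,243,.025),openB=(531,357,.025),flB=(517,368,.01),bkT=(647,239,.025),bkB=(661,341,.025))
for k,p in P.items():print(k,w("top",*p).round(3))
for k,p in dict(A=(344,335,.014),B=(443,366,.014),C=(361,446,.014),flT=(414,254,.025),flB=(545,282,.025),bkT=(477,187,.025),bkB=(574,205,.025),roll=(227,338,.026)).items():print("sc",k,w("scene",*p).round(3))
E
```

```text
A [0.598 0.092]
B [0.463 0.086]
C [0.484 0.237]
roll [0.711 0.178]
timer [0.349 0.127]
bottle [ 0.734 -0.017]
openT [ 0.59  -0.122]
openTtop [ 0.597 -0.118]
flT [ 0.602 -0.097]
openB [ 0.427 -0.136]
flB [ 0.41  -0.117]
bkT [ 0.605 -0.319]
bkB [ 0.448 -0.334]
sc A [0.599 0.092]
sc B [0.465 0.086]
sc C [0.486 0.238]
sc flT [ 0.6   -0.096]
sc flB [ 0.413 -0.117]
sc bkT [ 0.601 -0.319]
sc bkB [ 0.444 -0.334]
sc roll [0.714 0.175]
```

Run:
```python
import cv2
im=cv2.imread("pics/top0.png")[220:380,480:680];cv2.imwrite("pics/c1.png",cv2.resize(im,(750,600),interpolation=cv2.INTER_CUBIC))
```

```text
(no output)
```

View pics/c1.png

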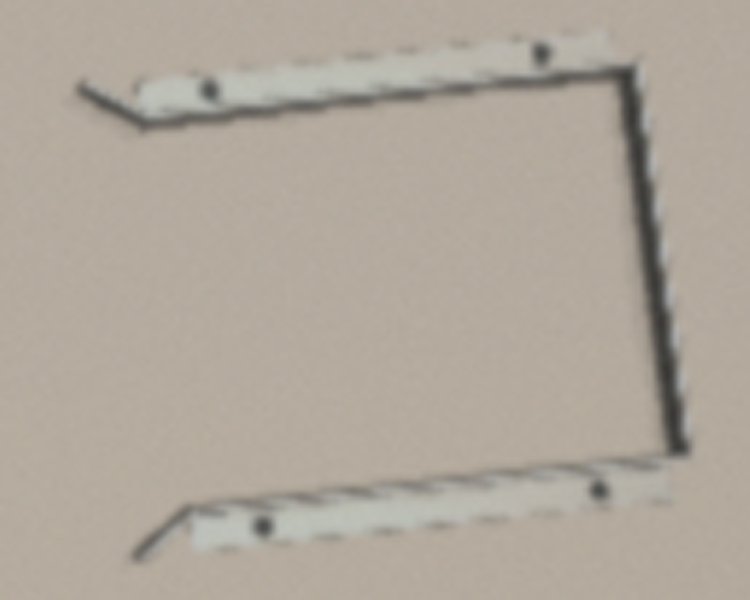

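```bash
cat >> h.py <<'E'
O=np.array([.508,-.131]);ex=np.array([.996,.09]);ey=np.array([-.09,.996]);GAP=.040
def pose(p,ang,z,back=GAP,s=-1):   # dish centre p in the bay frame; push direction ang (deg) off -ey towards -ex
    a=np.radians(ang);d=-ey*np.cos(a)-ex*np.sin(a)
    t=O+p[0]*ex+p[1]*ey-back*d
    x=np.array([*d,0])*s;x/=np.linalg.norm(x);zz=np.array([0,0,-1.])
    return [*t,z],np.column_stack([x,np.cross(zz,x),zz])
def pl(m,a,feed=.09):
    m(*a,feed=feed) if m==arm.move_l else m(*a)
def sweep(path,z=.005,s=-1,feed=.09):  # path: list of (p,ang)
    p,a=path[0]
    arm.move_to(*pose(p,a,.09,.062,s));arm.move_l(*pose(p,a,z,.062,s),feed=.12)
    f=[]
    for p,a in path:
        arm.move_l(*pose(p,a,z,s=s),feed=feed);f.append(np.round(arm.current_force(),1).tolist())
    arm.move_l(*pose(p,a,z,GAP+.008,s),feed=.08);arm.move_l(*pose(p,a,.09,GAP+.008,s),feed=.15)
    print(f,arm.current_t())
PB=[((-.024,.220),4),((-.037,.03),2),((-.037,-.145),0)]
PA=[((.110,.214),25),((.040,.062),25),((.037,.05),16),((.037,.042),8),((.037,.034),0),((.037,-.145),0)]
PC=[((.010,.369),1.5),((0,.03),0),((0,-.075),0)]
E
python3 - <<'E'
from h import *
for s in(1,-1):
    for P in(PB,PA,PC):
        for q in (P[0],P[-1]):
            j=arm.solve_ik(*pose(*q,.005,s=s));print(s,pose(*q,0)[0],None if j is None else np.round(j))
E
```

```text
1 [np.float64(0.46348386733303065), np.float64(0.12595407506783024), 0] [   8.   36.  109.   -0.   35. -173.]
1 [np.float64(0.480598), np.float64(-0.23891), 0] [-33.  38. 101.  -0.  41. 142.]
1 [np.float64(0.6118744035144176), np.float64(0.12967272797780666), 0] [   6.   43.   87.   -0.   50. -154.]
1 [np.float64(0.554302), np.float64(-0.23225), 0] [-28.  41.  91.  -0.  47. 146.]
1 [np.float64(0.4821941232506736), np.float64(0.27734458484093455), 0] [  24.   39.   98.   -0.   43. -160.]
1 [np.float64(0.51115), np.float64(-0.16586), 0] [-24.  38. 101.  -0.  41. 150.]
-1 [np.float64(0.46348386733303065), np.float64(0.12595407506783024), 0] [  8.  36. 109.  -0.  35.   7.]
-1 [np.float64(0.480598), np.float64(-0.23891), 0] [-33.  38. 101.  -0.  41. -38.]
-1 [np.float64(0.6118744035144176), np.float64(0.12967272797780666), 0] [ 6. 43. 87. -0. 50. 26.]
-1 [np.float64(0.554302), np.float64(-0.23225), 0] [-28.  41.  91.  -0.  47. -34.]
-1 [np.float64(0.4821941232506736), np.float64(0.27734458484093455), 0] [24. 39. 98. -0. 43. 20.]
-1 [np.float64(0.51115), np.float64(-0.16586), 0] [-24.  38. 101.  -0.  41. -30.]
```

Run:
```python
from h import *
import cv2
arm.grip(.035);print(arm.current_t(),arm.current_width())
sweep(PB)
im=arm.snapshot("top");cv2.imwrite("pics/top1.png",cv2.resize(im[:,:,::-1],(800,600),interpolation=cv2.INTER_CUBIC))
im=arm.snapshot("scene");cv2.imwrite("pics/sc1.png",cv2.resize(im[:,:,::-1],(800,600),interpolation=cv2.INTER_CUBIC))
```

```text
1.0583 0.03523377852482308
[[-0.7, -0.7, 0.0], [-0.6, 0.8, -0.5], [0.1, 0.3, 0.6]] 10.275
```

View pics/sc1.png

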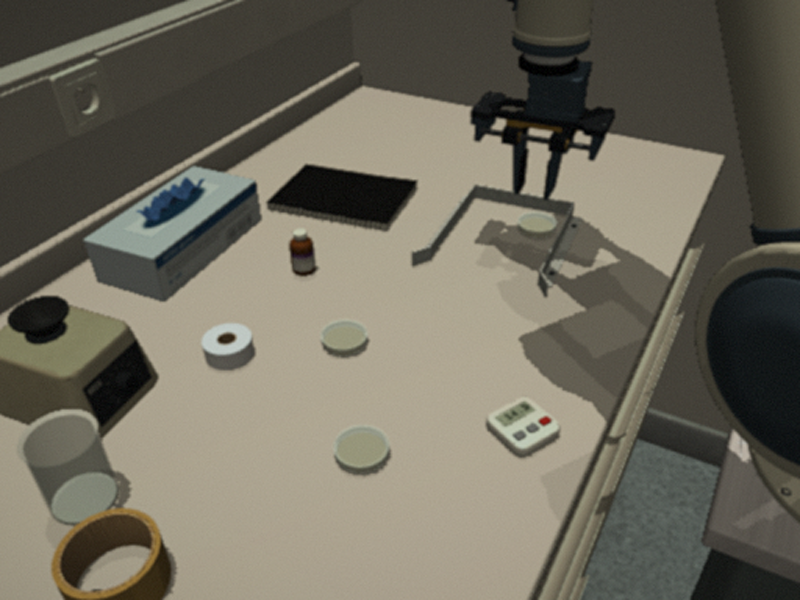

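B sits deep in the bay at (537,223), near its right wall. The others are unmoved at (344,335) and (361,446). Next I sweep A.

Run:
```python
from h import *
import cv2
d=w("scene",537,221,.014)-O;print("B",d@ex,d@ey)
sweep(PA)
im=arm.snapshot("scene");cv2.imwrite("pics/sc2.png",cv2.resize(im[:,:,::-1],(800,600),interpolation=cv2.INTER_CUBIC))
```

```text
B -0.03827299867211011 -0.14631233009654776
[[0.7, 0.5, 0.4], [-0.8, 0.2, 0.5], [1.2, 0.4, 0.5], [-0.0, 0.2, -0.1], [0.2, 0.0, 0.9], [-0.6, 0.1, -0.3]] 19.1333
```

View pics/sc2.png

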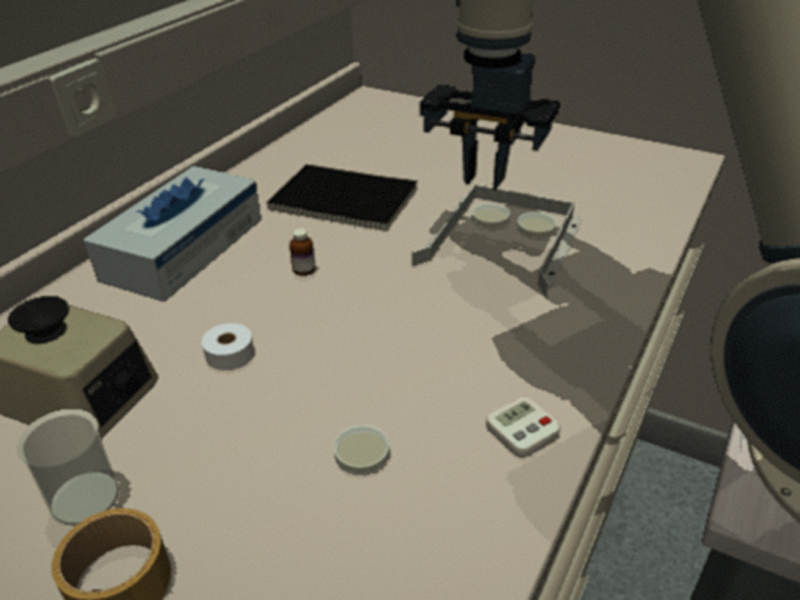

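Both dishes are deep in the bay, at (490,215) and (537,223). C is unmoved at (361,446), so I sweep it now.

Run:
```python
from h import *
import cv2
sweep(PC)
p=arm.current_ee_pos();arm.move_l([p[0],p[1],.2],feed=.2)
im=arm.snapshot("scene");cv2.imwrite("pics/sc3.png",cv2.resize(im[:,:,::-1],(800,600),interpolation=cv2.INTER_CUBIC))
```

```text
[[0.2, -0.3, 1.0], [-0.0, -0.4, 0.4], [-0.3, 0.4, 0.4]] 28.5417
```

View pics/sc3.png

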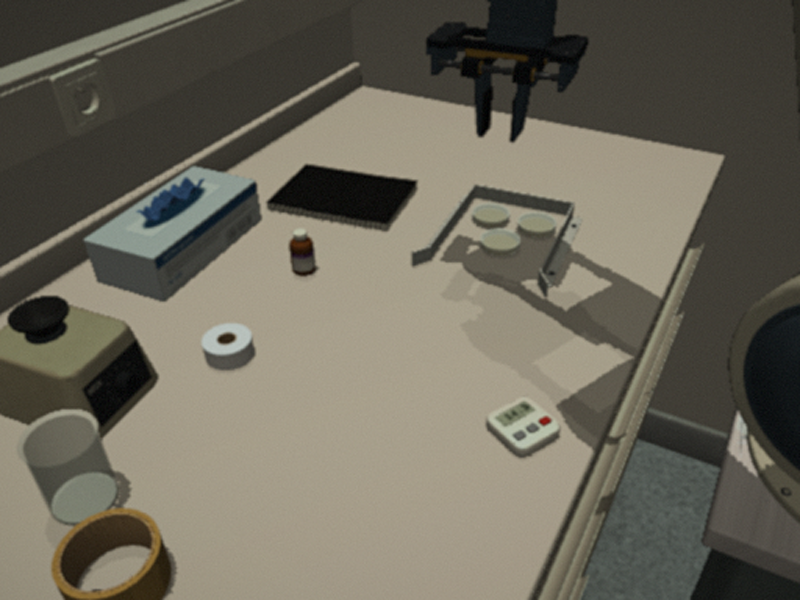

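All three dishes lie in the bay, at (490,215), (537,223) and (500,241). The roll, timer and bottle haven't moved, and the gripper is clear.

Run:
```python
from h import *
for q in((490,214),(537,222),(500,239)):
    d=w("scene",*q,.014)-O;print((d@ex).round(3),(d@ey).round(3))
print(arm.sign_off())
```

```text
0.035 -0.139
-0.039 -0.143
-0.001 -0.075
the job is handed in; nothing more can be done
None
```

All three petri dishes are inside the bay, measured 75 to 143 mm in from the open side; the roll, timer and bottle look unmoved in the last picture, and I handed the job in at about 29 s (verdict not shown).

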